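# Seat the slide adapter and hold the thermometer on its check spot

## Robot

A 7-joint arm with a two-finger parallel gripper is mounted at the origin on the work surface. World frame = base frame: x ahead of the robot, y to its left, z up, the work surface at z = 0. Lengths are in m, angles in rad, forces in N, time in s.
With the tool pointing down it reaches from about 0.4 to 0.85 m from the base axis. Payload 10.4 kg.
Tool frame: the origin (TCP) lies at the very end of the fingers, on their centre line; the grasp point (between the pads) lies 19 mm behind it; z points along the fingers, y is the line along which they close (so a half turn about z gives the same grasp; the last joint's range is limited). The gripper opens to 87 mm and grips with 3 to 60 N. Pads are 19 mm wide; open, the fingers measure 117 mm over their backs; the gripper's body (75 mm by 190 mm) begins 51 mm behind the grasp point.
Start: joints at [1.308, 0.332, -0.065, 1.46, 0.022, 1.35, -0.088], TCP at [0.148, -0.607, 0.201] pointing down, gripper open.
Joint ranges: [-2.6, 2.6], [-0.5, 2.12], [-1.47, 1.34], [0.16, 2.42], [-1.27, 4.41], [0.06, 2.06], [-2.6, 2.6]. Speed limits (rad/s): [2.22, 2.22, 2.79, 2.79, 3.14, 3.14, 3.14].

## Interface

Orientations are given as a unit quaternion [x, y, z, w].
In Python, from bench import * gives the robot as it stands.
- The arm moves only by the tool carry_out, never from a script. Its argument "deltas" is a list of rows, each an object with "hand": the finger opening in mm, from 0 to 87; "dp": the shift along the tool's x, y, z each as a share of 250 mm, from -1 to 1, a list of three; "spin": the turn about the tool's z as a share of pi rad, from -1 to 1. In form: [{"hand": hand, "dp": [dx, dy, dz], "spin": spin}, ...]. A call has 1 to 20 rows; each row is the pose to reach, as a shift and turn from the pose commanded when the call began, along the tool's axes at that moment, turning the shorter way round; what a row does not reach only later rows make up. A row lasts 1/10 s, in which the tool goes at most 50 mm and 8.59 degrees, less where a joint would pass 70% of its speed; a pose out of reach is approached as far as the arm can. A call with a number of a shift or a turn outside -1 to 1 is refused whole. A call with a gripper value outside its range is refused whole. The fingers move at their own pace and stop on an object; "force" is the grip in N (left out, the last holds). Time passes only in rows, so rows that repeat a pose let the fingers close. It gives the time, the measured TCP pose, the force, the opening and the grip force at its end, in the units of the state.
- read_state(): the state, without advancing time (a new reading comes with each control period).
- camera(name): name is "side" or "top"; returns the picture (400x640x3 uint8, red, green, blue); there is no depth.
- get_calibration(name): a dict with "fx", "fy", "cx", "cy" (pixels), "R" (3x3) and "t" (3): a world point X has camera coordinates R X + t. Camera axes: x right, y down, z forward; pixel columns grow to the right and rows downward; lengths in m; the calibration is good to about 2 mm. A picture is of the moment at which its call begins. get_calibration takes no time and is no camera call.
- close_job(): hands the job in; it is judged then, once.
The state is a dict: "time": time; "joint_positions": joint angles; "joint_vel": joint speeds; "joint_torque": joint torques, N m; "ee_pos": TCP position; "eef_rot": TCP orientation; "ft_force": force on the tool from outside, world axes, zero at the start; "torque": the same for the moment, N m; "width": finger opening in m; "grip_force": force on a finger pad.
Only numpy, scipy, OpenCV 4.12 (cv2) and the standard library are available. Lean on these libraries where they do the work, as an engineer would, in place of code of your own. Each camera call takes 0.05 s, during which the arm holds its last target. There are 200 camera calls.

## Task

Lift the black slide adapter plate by its handle and lower it, without dropping it, over the two locating pins of the thermal mixer until it lies flush on the deck; either way round will do. Then take the orange pen-type surface thermometer out of its holder and hold it upright with its copper head inside the white ring on the plate, pressing lightly (a few newtons at most) so that the spring-loaded head is pushed about half-way in. Finish while still holding it there, and leave the tube rack, the sample tubes and the spectacles alone.

Things in the scene. Friction and masses are not known exactly. Their poses are not given: they have to be found in the camera images.
- plate: Black loose slide plate, 86 (x) by 128 (y) by 12 mm, about 0.4 kg. Origin: centre of its underside, z up. Two brass-rimmed 9.5 mm through holes at (30, 53) and (-30, -53) mm, so it fits either way round. Over its centre, on two posts, an aluminium handle bar: 60 mm along x, 10 mm wide (y), 34 to 46 mm above the underside, pinched across its width; 22 mm free space under the bar.
- spot (a point): Check spot: centre of the white ring (24 mm inside diameter, 29 mm outside) with a small white dot, on the plate's top face at (0, 27, 12) mm in the plate's frame. It moves with the plate.
- mixer: Thermal mixer fixed on the bench: white housing 260 (x) by 200 (y) mm, its top 85 mm above the bench, blue keypad on its robot side. Origin at the centre of its underside; axes as the plate's when the plate is seated (or turned half a turn).
- deck (a point): Centre of the top face of the mixer's raised aluminium deck (96 by 138 mm), 100 mm above the bench, at (30, 0, 100) mm in the mixer's frame. Two brass pins stand (30, 53) and (-30, -53) mm from it along the mixer's x, y: 8 mm diameter, 15 mm high, the upper 6 mm tapering to 4 mm. The seated plate's origin coincides with this point.
- probe: Orange thermometer, loose, 0.11 kg, upright in its holder. Origin: on its axis at the underside of its black collar (32 mm diameter, 4 mm thick), z up. Handle section 26 (x) by 20 (y) mm, from 4 to 96 mm above the origin, gripped across either pair of flats. Below: 9 mm stem and copper head, 12 mm diameter, its flat face 68 mm below the origin at rest.
- probe_tip (a point): Centre of the flat face of the thermometer's copper head, 68 mm below the thermometer's origin when not pressed.
- probe_head (a joint): How far the spring-loaded copper head is pushed into the stem, in m: 0 out, 0.008 fully in. It starts to yield at 0.5 N and takes 0.5 N more per mm, so about 2.5 N half-way (4 mm) and 4.5 N fully in.
- holder: Grey holder for the thermometer, fixed on the bench: 80 mm disc foot and an upright tube, 40 mm outside and 18 mm inside diameter, 80 mm high. Origin at the centre of its underside. The collar rests on the tube's top; lift the thermometer straight up by 70 mm or more to clear it.
- rack: Bystander: white tube rack with capped tubes, 64 by 200 mm, 98 mm high over the caps. Origin at the centre of its underside, long side along its y.
- sample1: Bystander: red-capped sample tube, 34 mm diameter, 100 mm high, standing. Origin at the centre of its underside.
- sample2: Bystander: a second sample tube like the first.
- glasses: Bystander: black spectacles lying open, 140 by 120 mm, 42 mm high. Origin under the middle of the lenses, arms to its +x.
There are look-alikes about, which are no part of the job. What is shaped like the plate but purple or turquoise is not meant.

How it is judged:
On the way:
1. the plate lies flush on the deck over both pins, let go (horizontal distance between plate and deck below 0.004 m and z of plate in the frame of mixer below 0.1025 m and angle between plate's own z axis and vertical below 0.025 rad and angle between the x axis of plate and the x axis of mixer, either way round below 0.06 rad and contact force between the fingers and plate below 0.1 N and contact force between plate and mixer above 1 N), for 0.2 s.
At the end, for the whole second after the job is handed in: Plate on the deck over both pins (gap under 2.5 mm, centre within 4 mm, level to 0.025 rad); thermometer held by the fingers, out of its holder, still, within 0.12 rad of upright, tip within 7 mm of the ring centre, pressing 0.7 to 5 N, head pushed in 1 to 7.5 mm (horizontal distance between plate and deck below 0.004 m and z of plate in the frame of mixer below 0.1025 m and angle between plate's own z axis and vertical below 0.025 rad and angle between the x axis of plate and the x axis of mixer, either way round below 0.06 rad and horizontal distance between probe_tip and spot below 0.007 m and angle between probe's own z axis and vertical below 0.12 rad and contact force between probe and plate between 0.7 and 5 N and value of joint probe_head between 0.001 and 0.0075 m and contact force between the fingers and probe above 2 N and contact force between probe and holder below 0.05 N and contact force between probe and mixer below 0.05 N and linear speed of probe below 0.02 m/s); the arm keeps its last pose, push and grip.
It fails at once if the plate is dropped onto the mixer (horizontal distance between plate and deck below 0.06 m and contact force between the fingers and plate below 0.05 N and linear speed of plate above 0.35 m/s).
It fails at once if the thermometer is pressed hard on the plate (contact force between probe and plate above 15 N).
It fails at once if the tube rack, a sample tube or the spectacles are moved (distance of any of rack, sample1, sample2, glasses from where it was at the start of the episode above 0.02 m).
It also fails if it takes over 64 s, if anything falls off the work surface, if the arm or the gripper's body presses on something with over 40 N, if the wrist force passes 120 N, or if a joint passes its speed limit or range.

## Working session

There is one attempt and no reset: what is moved stays moved. The work goes in short steps, Python scripts to look and compute and a tool call to move; the robot and the scene stay as the last step left them, time stands still between calls to the robot, and variables do not carry over. Pictures are saved under pics/ and viewed, at most 10 in all, crops included, and the job is handed in when it is done.

Besides the shell and the picture viewer there is one more tool, called after ">>>" in YAML: its name, and indented under it one key for each argument. carry_out: Moves the arm, as the interface text tells. Its arguments: {"type":"object","properties":{"deltas":{"type":"array","items":{"type":"object","properties":{"hand":{"type":"number"},"dp":{"type":"array","items":{"type":"number","minimum":-1,"maximum":1}},"spin":{"type":"number","minimum":-1,"maximum":1}}}},"force":{"type":"number"}},"required":["deltas"]}

```bash
mkdir -p pics; ls
python3 - <<'E'
from bench import *
import cv2
for n in ("top","side"):
    im=camera(n); cv2.imwrite(f"pics/{n}0.png",cv2.cvtColor(im,cv2.COLOR_RGB2BGR)); print(n,get_calibration(n))
s=read_state(); print(s)
E
```

```text
pics
top {'fx': 443.1400981808906, 'fy': 443.1400981808906, 'cx': 310.16528085904736, 'cy': 199.75782532211076, 'R': array([[-0.02366066, -0.99970588, -0.00532192],
       [-0.99690052,  0.02399312, -0.07492452],
       [ 0.07503017,  0.00353266, -0.99717501]]), 't': array([-0.02841207,  0.52695046,  1.41493328])}
side {'fx': 365.8572273154657, 'fy': 365.8572273154657, 'cx': 318.82540079755006, 'cy': 200.72331394025005, 'R': array([[ 0.98125905, -0.19154945,  0.02096396],
       [-0.07133725, -0.46218147, -0.88391136],
       [ 0.17900189,  0.8658505 , -0.46718436]]), 't': array([-0.53892336,  0.10818605,  1.0124041 ])}
{'time': 0.1, 'joint_positions': array([ 1.3083974 ,  0.3328033 , -0.06469616,  1.46085521,  0.02157521,
        1.34990046, -0.08851667]), 'joint_vel': array([ 0.00060347, -0.00217043, -0.00161559, -0.0036255 ,  0.00054417,
        0.00027019, -0.00150739]), 'joint_torque': array([ 2.34984014e-03, -6.24547434e+01,  2.52540805e-02, -3.90719748e+01,
       -6.14085258e-02,  3.65556171e-02,  8.27238949e-06]), 'ee_pos': array([ 0.14835484, -0.60675164,  0.20023787]), 'eef_rot': array([ 9.92820859e-01,  1.19609102e-01, -9.33086245e-05, -6.29208934e-04]), 'ft_force': array([ 0.64868678,  0.10553069, -0.01556657]), 'torque': array([-0.02579751,  0.00642961, -0.049411  ]), 'grip_force': 0.0, 'width': 0.08654132749206417}
```

View pics/top0.png

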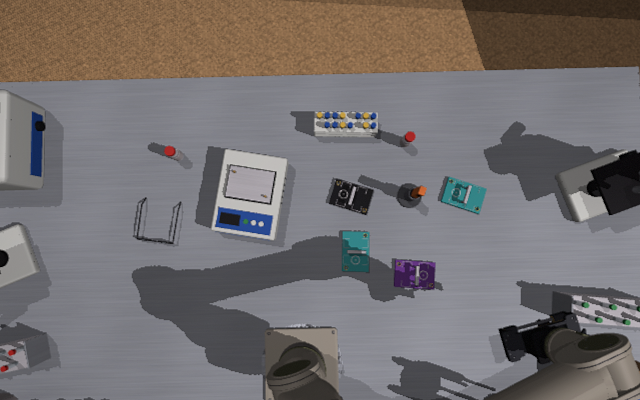

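View pics/side0.png

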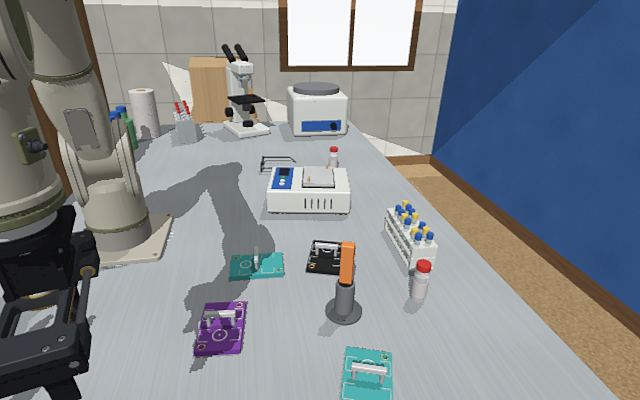

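Top: black plate about (351,196), mixer deck (250,184), probe and holder (412,193), look-alikes at (355,250), (414,274) and (463,195). Side: plate (325,257), probe (346,265). Next I'll enlarge the top view.

Run:
```python
import cv2
im=cv2.imread("pics/top0.png")
a=cv2.resize(im[145:245,205:305],None,fx=4,fy=4,interpolation=cv2.INTER_CUBIC)
b=cv2.resize(im[145:245,325:425],None,fx=4,fy=4,interpolation=cv2.INTER_CUBIC)
cv2.imwrite("pics/crop.png",cv2.hconcat([a,b]))
```

```text
(no output)
```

View pics/crop.png

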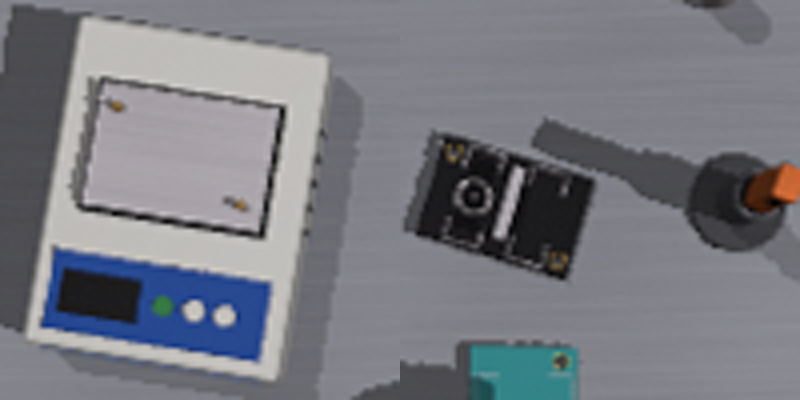

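```bash
cat > h.py <<'E'
import numpy as np, cv2
from bench import *
def ray(n,uv,z):
    c=get_calibration(n);uv=np.asarray(uv,float).reshape(-1,2)
    d=np.c_[(uv[:,0]-c['cx'])/c['fx'],(uv[:,1]-c['cy'])/c['fy'],np.ones(len(uv))]@c['R']
    C=-c['R'].T@c['t']
    return C+d*((np.asarray(z)-C[2])/d[:,2])[:,None]
def proj(n,X):
    c=get_calibration(n);p=np.atleast_2d(X)@c['R'].T+c['t']
    return np.c_[c['fx']*p[:,0]/p[:,2]+c['cx'],c['fy']*p[:,1]/p[:,2]+c['cy']]
S=8
def crop(im,u0,v0,u1,v1): return cv2.resize(im[v0:v1,u0:u1],None,fx=S,fy=S,interpolation=cv2.INTER_CUBIC)
def full(p,u0,v0): return (np.asarray(p,float)+.5)/S-.5+[u0,v0]
def big(m):
    cs,_=cv2.findContours(m.astype(np.uint8),cv2.RETR_EXTERNAL,cv2.CHAIN_APPROX_NONE)
    return sorted(cs,key=cv2.contourArea,reverse=True)
def rect(n,c,u0,v0,z):
    "min-area rectangle of a contour in the plane z (m): centre, sizes, angle"
    p=ray(n,full(c.reshape(-1,2),u0,v0),z)[:,:2]
    r=cv2.minAreaRect((p*1000).astype(np.float32))
    return np.round(r[0],1),np.round(r[1],1),round(r[2],2)
E
cat > m.py <<'E'
from h import *
im=cv2.cvtColor(cv2.imread("pics/top0.png"),cv2.COLOR_BGR2RGB)
# plate
b=(325,165,385,225);a=crop(im,*b);k=np.ones((2*S,2*S),np.uint8)
for t in (50,60,70):
    m=(a.max(2)<t).astype(np.uint8);m=cv2.morphologyEx(m,cv2.MORPH_CLOSE,np.ones((5*S,5*S),np.uint8))
    print("plate",t,rect("top",big(m)[0],*b[:2],0.012))
w=(a.min(2)>130)
for c in big(w)[:4]: print(" white",cv2.contourArea(c)/64,rect("top",c,*b[:2],0.046),rect("top",c,*b[:2],0.012))
hsv=cv2.cvtColor(a,cv2.COLOR_RGB2HSV)
for c in big((hsv[...,1]>100)&(hsv[...,2]>60))[:3]: print(" brass",cv2.contourArea(c)/64,rect("top",c,*b[:2],0.012))
# mixer
b=(205,145,305,245);a=crop(im,*b);hsv=cv2.cvtColor(a,cv2.COLOR_RGB2HSV)
for c in big((hsv[...,1]>70)&(hsv[...,0]<40))[:3]: print("pins",cv2.contourArea(c)/64,rect("top",c,*b[:2],0.1),rect("top",c,*b[:2],0.115))
for t in (120,130,140):
    cs=big(a.min(2)>t); print("house",t,[rect("top",c,*b[:2],0.085) for c in cs[:1]])
    cs,_=cv2.findContours((a.min(2)>t).astype(np.uint8),cv2.RETR_LIST,cv2.CHAIN_APPROX_NONE)
    for c in sorted(cs,key=cv2.contourArea,reverse=True)[1:4]: print("   ",cv2.contourArea(c)/64,rect("top",c,*b[:2],0.1))
# blue keypad
for c in big(hsv[...,2]*1.0*(hsv[...,0]>100)*(hsv[...,0]<130)*(hsv[...,1]>150)>80)[:1]: print("blue",rect("top",c,*b[:2],0.085))
# probe
b=(390,170,435,215);a=crop(im,*b);hsv=cv2.cvtColor(a,cv2.COLOR_RGB2HSV)
for t in (100,200,225):
  for c in big((hsv[...,0]<15)&(hsv[...,1]>150)&(hsv[...,2]>t))[:1]: print("orange",t,cv2.contourArea(c)/64,rect("top",c,*b[:2],0.176))
m=((a.max(2)<80)).astype(np.uint8)
for c in big(m)[:1]: print("foot",rect("top",c,*b[:2],0.01))
E
python3 m.py
```

```text
plate 50 (array([ 534.3, -173.5]), array([127.4,  85.1]), 71.32)
plate 60 (array([ 534.4, -173.4]), array([128.8,  86.3]), 71.42)
plate 70 (array([ 541. , -175.8]), array([139.4, 118.4]), 63.79)
 white 197.6484375 (array([ 477.7, -123.2]), array([75.2, 67.8]), 88.5) (array([ 479.1, -125.1]), array([77. , 69.4]), 88.5)
 white 55.15625 (array([557.8, -97.5]), array([19.5, 61.6]), 88.5) (array([561.2, -98.7]), array([20. , 63.1]), 88.5)
 white 40.5859375 (array([ 535.3, -174.3]), array([ 9. , 57.8]), 71.36) (array([ 538.2, -177.4]), array([ 9.2, 59.2]), 71.36)
 white 30.8125 (array([ 453.9, -238.6]), array([ 8.4, 72.2]), 0.68) (array([ 454.8, -243.2]), array([ 8.6, 74. ]), 0.68)
 brass 6.0390625 (array([ 488.6, -216.9]), array([10. , 16.3]), 39.28)
 brass 2.5625 (array([ 582.3, -138.4]), array([4.5, 9. ]), 88.37)
 brass 1.671875 (array([ 575. , -130.2]), array([8.7, 3.5]), 63.67)
pins 4.546875 (array([614.2, 191.4]), array([8.7, 6.5]), 50.07) (array([612.1, 188.8]), array([8.6, 6.5]), 50.07)
pins 3.765625 (array([535.3,  97.9]), array([7.7, 5.8]), 88.62) (array([534. ,  96.3]), array([7
[... 532 characters left out ...]
7. ]), 79.42)
    1326.703125 (array([574.3, 143.4]), array([138.3,  95.8]), 79.63)
    1140.7109375 (array([461. , 163.2]), array([172.4,  64.3]), 79.45)
house 140 [(array([544.6, 146.5]), array([198.1, 257.5]), 79.54)]
    1716.859375 (array([573.5, 145.8]), array([157.1, 107.7]), 79.33)
    1305.3828125 (array([574.2, 143.3]), array([137.6,  95.3]), 79.57)
    1156.453125 (array([461.1, 163.2]), array([173.2,  64.9]), 79.45)
blue (array([460.9, 165.5]), array([167.7,  59.6]), 79.48)
orange 100 52.2265625 (array([ 533.5, -363.2]), array([19.4, 25. ]), 67.22)
orange 200 17.6796875 (array([ 533.2, -364.5]), array([14.4, 19.6]), 71.4)
foot (array([ 532.1, -356.6]), array([80.8, 95.6]), 28.67)
```

The measured sizes agree with the spec: plate 128.8×86.3 at (534.4, -173.4), yaw -18.6°; deck 139×96.5 at (574.3, 143.4), yaw -10.4°. The pins are where they should be. First move: over the plate.

```bash
cat > g.py <<'E'
import sys
from h import *
from scipy.spatial.transform import Rotation as Ro
x,y,z,yaw=map(float,sys.argv[1:5]); s=read_state(); R=Ro.from_quat(s['eef_rot']); M=R.as_matrix()
d=M.T@(np.array([x,y,z])/1000-s['ee_pos'])/0.25
cur=np.degrees(np.arctan2(M[1,0],M[0,0])); sp=-((yaw-cur+180)%360-180)/180
print("t",round(s['time'],2),"pos",np.round(s['ee_pos']*1000,1),"yaw",round(cur,2),"tilt",round(np.degrees(np.arccos(-M[2,2])),2),
 "F",np.round(s['ft_force'],2),"w",round(s['width']*1000,1),"grip",round(s['grip_force'],1))
print("dp",np.round(d,4),"spin",round(sp,4))
E
python3 g.py 340 -390 260 13.7;python3 g.py 534.7 -173.7 260 -18.6
```

```text
t 0.1 pos [ 148.4 -606.8  200.2] yaw 13.74 tilt 0.07 F [ 0.65  0.11 -0.02] w 86.5 grip 0.0
dp [ 0.9506 -0.6604 -0.2382] spin 0.0002
t 0.1 pos [ 148.4 -606.8  200.2] yaw 13.74 tilt 0.07 F [ 0.65  0.11 -0.02] w 86.5 grip 0.0
dp [ 1.9126 -1.3159 -0.2374] spin 0.1797
```

>>> carry_out:
  deltas:
    - {"hand": 87,"dp": [0.1,-0.05,-0.15],"spin": 0}
    - {"hand": 87,"dp": [0.25,-0.17,-0.24],"spin": 0}
    - {"hand": 87,"dp": [0.95,-0.66,-0.24],"spin": 0}
    - {"hand": 87,"dp": [0.95,-0.66,-0.24],"spin": 0}
    - {"hand": 87,"dp": [0.95,-0.66,-0.24],"spin": 0}
    - {"hand": 87,"dp": [0.95,-0.66,-0.24],"spin": 0}
    - {"hand": 87,"dp": [0.95,-0.66,-0.24],"spin": 0}
    - {"hand": 87,"dp": [0.95,-0.66,-0.24],"spin": 0}
    - {"hand": 87,"dp": [0.95,-0.66,-0.24],"spin": 0}

```text
time: 1.0
ee_pos: [0.3394, -0.3909, 0.2608]
eef_rot: [0.993, 0.119, -0.0, 0.0]
ft_force: [-0.9, -0.2, 0.3]
width: 0.0869
grip_force: 0.0
```

```bash
python3 g.py 534.7 -173.7 150 -18.6
```

```text
t 1.0 pos [ 339.4 -390.9  260.8] yaw 13.72 tilt 0.03 F [-0.95 -0.23  0.26] w 86.9 grip 0.0
dp [ 0.9654 -0.6587  0.4425] spin 0.1796
```

>>> carry_out:
  deltas:
    - {"hand": 87,"dp": [0.965,-0.659,0],"spin": 0.18}
    - {"hand": 87,"dp": [0.965,-0.659,0],"spin": 0.18}
    - {"hand": 87,"dp": [0.965,-0.659,0],"spin": 0.18}
    - {"hand": 87,"dp": [0.965,-0.659,0],"spin": 0.18}
    - {"hand": 87,"dp": [0.965,-0.659,0],"spin": 0.18}
    - {"hand": 87,"dp": [0.965,-0.659,0],"spin": 0.18}
    - {"hand": 87,"dp": [0.965,-0.659,0.2],"spin": 0.18}
    - {"hand": 87,"dp": [0.965,-0.659,0.443],"spin": 0.18}
    - {"hand": 87,"dp": [0.965,-0.659,0.443],"spin": 0.18}
    - {"hand": 87,"dp": [0.965,-0.659,0.443],"spin": 0.18}
    - {"hand": 87,"dp": [0.965,-0.659,0.443],"spin": 0.18}

```text
time: 2.1
ee_pos: [0.5359, -0.1748, 0.1523]
eef_rot: [0.987, -0.163, 0.001, 0.0]
ft_force: [-0.2, 0.4, 1.1]
width: 0.0869
grip_force: 0.0
```

```bash
python3 g.py 534.7 -173.7 22 -18.6
```

```text
t 2.1 pos [ 535.9 -174.8  152.3] yaw -18.79 tilt 0.14 F [-0.21  0.4   1.09] w 86.9 grip 0.0
dp [-0.007  -0.0027  0.5213] spin -0.001
```

>>> carry_out:
  deltas:
    - {"hand": 87,"dp": [-0.004,0,0.15],"spin": 0}
    - {"hand": 87,"dp": [-0.004,0,0.3],"spin": 0}
    - {"hand": 87,"dp": [-0.004,0,0.4],"spin": 0}
    - {"hand": 87,"dp": [-0.004,0,0.46],"spin": 0}
    - {"hand": 87,"dp": [-0.004,0,0.5],"spin": 0}
    - {"hand": 87,"dp": [-0.004,0,0.518],"spin": 0}
    - {"hand": 87,"dp": [-0.004,0,0.518],"spin": 0}
    - {"hand": 87,"dp": [-0.004,0,0.518],"spin": 0}

```text
time: 2.9
ee_pos: [0.5351, -0.1731, 0.0219]
eef_rot: [0.987, -0.162, 0.001, 0.0]
ft_force: [0.1, 0.1, 0.1]
width: 0.087
grip_force: 0.0
```

```bash
python3 g.py 534.7 -173.7 22 -18.6
```

```text
t 2.9 pos [ 535.1 -173.1   21.9] yaw -18.67 tilt 0.11 F [0.11 0.15 0.06] w 87.0 grip 0.0
dp [-0.0008  0.0028 -0.0004] spin -0.0004
```

Close in steps with a firm grip, then lift a little.

>>> carry_out:
  deltas:
    - {"hand": 40,"dp": [0,0.003,0],"spin": 0}
    - {"hand": 20,"dp": [0,0.003,0],"spin": 0}
    - {"hand": 5,"dp": [0,0.003,0],"spin": 0}
    - {"hand": 5,"dp": [0,0.003,0],"spin": 0}
    - {"hand": 5,"dp": [0,0.003,0],"spin": 0}
    - {"hand": 5,"dp": [0,0.003,0],"spin": 0}
    - {"hand": 5,"dp": [0,0.003,0],"spin": 0}
    - {"hand": 5,"dp": [0,0.003,0],"spin": 0}
    - {"hand": 5,"dp": [0,0.003,0],"spin": 0}
    - {"hand": 5,"dp": [0,0.003,0],"spin": 0}
  force: 45

```text
time: 3.9
ee_pos: [0.534, -0.1735, 0.0207]
eef_rot: [0.987, -0.162, 0.0, 0.0]
ft_force: [0.3, -0.5, 0.1]
width: 0.0149
grip_force: 0.0
```

```bash
python3 g.py 534.7 -173.7 200 -18.6
```

```text
t 3.9 pos [ 534.  -173.5   20.7] yaw -18.66 tilt 0.01 F [ 0.27 -0.54  0.09] w 14.9 grip 0.0
dp [ 2.900e-03 -2.000e-04 -7.172e-01] spin -0.0003
```

>>> carry_out:
  deltas:
    - {"hand": 5,"dp": [0,0,0],"spin": 0}
    - {"hand": 5,"dp": [0,0,0],"spin": 0}
    - {"hand": 5,"dp": [0,0,0],"spin": 0}
    - {"hand": 5,"dp": [0,0,0],"spin": 0}
    - {"hand": 5,"dp": [0,0,0],"spin": 0}

```text
time: 4.4
ee_pos: [0.534, -0.1736, 0.0207]
eef_rot: [0.987, -0.162, 0.0, 0.0]
ft_force: [0.1, -0.9, 0.9]
width: 0.009
grip_force: 45.0
```

```bash
python3 g.py 534.7 -173.7 205 -18.6
```

```text
t 4.4 pos [ 534.  -173.6   20.7] yaw -18.66 tilt 0.01 F [ 0.15 -0.85  0.88] w 9.0 grip 45.0
dp [ 2.900e-03 -4.000e-04 -7.372e-01] spin -0.0003
```

Gripped (about 9–10 mm wide, 45 N). Lift smoothly.

>>> carry_out:
  deltas:
    - {"hand": 5,"dp": [0,0,-0.02],"spin": 0}
    - {"hand": 5,"dp": [0,0,-0.06],"spin": 0}
    - {"hand": 5,"dp": [0,0,-0.12],"spin": 0}
    - {"hand": 5,"dp": [0,0,-0.2],"spin": 0}
    - {"hand": 5,"dp": [0,0,-0.29],"spin": 0}
    - {"hand": 5,"dp": [0,0,-0.38],"spin": 0}
    - {"hand": 5,"dp": [0,0,-0.47],"spin": 0}
    - {"hand": 5,"dp": [0,0,-0.56],"spin": 0}
    - {"hand": 5,"dp": [0,0,-0.64],"spin": 0}
    - {"hand": 5,"dp": [0,0,-0.7],"spin": 0}
    - {"hand": 5,"dp": [0,0,-0.73],"spin": 0}
    - {"hand": 5,"dp": [0,0,-0.74],"spin": 0}
    - {"hand": 5,"dp": [0,0,-0.74],"spin": 0}

```text
time: 5.7
ee_pos: [0.5338, -0.1734, 0.2054]
eef_rot: [0.987, -0.162, -0.0, -0.0]
ft_force: [-0.1, 0.7, -4.1]
width: 0.0086
grip_force: 45.0
```

```bash
python3 g.py 574.3 143.4 205 -10.4;  python3 g.py 555 -15 205 -14.5
```

```text
t 5.7 pos [ 533.8 -173.4  205.4] yaw -18.66 tilt 0.02 F [-0.1   0.67 -4.08] w 8.6 grip 45.0
dp [-0.252  -1.2525  0.0017] spin -0.0459
t 5.7 pos [ 533.8 -173.4  205.4] yaw -18.66 tilt 0.02 F [-0.1   0.67 -4.08] w 8.6 grip 45.0
dp [-0.1225 -0.6275  0.0017] spin -0.0231
```

>>> carry_out:
  deltas:
    - {"hand": 5,"dp": [-0.01,-0.03,0],"spin": 0}
    - {"hand": 5,"dp": [-0.02,-0.09,0],"spin": -0.003}
    - {"hand": 5,"dp": [-0.035,-0.17,0],"spin": -0.006}
    - {"hand": 5,"dp": [-0.054,-0.27,0],"spin": -0.01}
    - {"hand": 5,"dp": [-0.075,-0.37,0],"spin": -0.014}
    - {"hand": 5,"dp": [-0.095,-0.47,0],"spin": -0.018}
    - {"hand": 5,"dp": [-0.115,-0.57,0],"spin": -0.022}
    - {"hand": 5,"dp": [-0.135,-0.67,0],"spin": -0.026}
    - {"hand": 5,"dp": [-0.155,-0.77,0],"spin": -0.03}
    - {"hand": 5,"dp": [-0.175,-0.86,0],"spin": -0.034}
    - {"hand": 5,"dp": [-0.19,-0.94,0],"spin": -0.038}
    - {"hand": 5,"dp": [-0.2,-0.98,0],"spin": -0.042}
    - {"hand": 5,"dp": [-0.21,-1,0],"spin": -0.046}
    - {"hand": 5,"dp": [-0.21,-1,0],"spin": -0.046}

```text
time: 7.1
ee_pos: [0.5641, 0.0806, 0.2056]
eef_rot: [0.996, -0.09, -0.0, 0.0]
ft_force: [-0.5, 0.2, -3.1]
width: 0.0088
grip_force: 45.0
```

```bash
python3 g.py 573.8 143.3 205 -10.4
```

```text
t 7.1 pos [564.1  80.6 205.6] yaw -10.31 tilt 0.01 F [-0.46  0.2  -3.13] w 8.8 grip 45.0
dp [-0.0065 -0.2537  0.0024] spin 0.0005
```

>>> carry_out:
  deltas:
    - {"hand": 5,"dp": [-0.001,-0.04,0],"spin": 0}
    - {"hand": 5,"dp": [-0.003,-0.11,0],"spin": 0}
    - {"hand": 5,"dp": [-0.005,-0.18,0],"spin": 0}
    - {"hand": 5,"dp": [-0.006,-0.23,0],"spin": 0}
    - {"hand": 5,"dp": [-0.0065,-0.254,0],"spin": 0}
    - {"hand": 5,"dp": [-0.0065,-0.254,0],"spin": 0}
    - {"hand": 5,"dp": [-0.0065,-0.254,0],"spin": 0}
    - {"hand": 5,"dp": [-0.0065,-0.254,0.14],"spin": 0}
    - {"hand": 5,"dp": [-0.0065,-0.254,0.22],"spin": 0}
    - {"hand": 5,"dp": [-0.0065,-0.254,0.24],"spin": 0}
    - {"hand": 5,"dp": [-0.0065,-0.254,0.24],"spin": 0}

```text
time: 8.2
ee_pos: [0.574, 0.142, 0.1455]
eef_rot: [0.996, -0.091, -0.0, 0.0]
ft_force: [-0.2, -0.9, -2.6]
width: 0.0089
grip_force: 45.0
```

```bash
python3 g.py 573.8 143.3 121 -10.4
python3 - <<'E'
from h import *
for n,b in (("side",(255,130,365,240)),("top",(200,130,310,240))):
    im=camera(n); cv2.imwrite(f"pics/{n}1.png",cv2.cvtColor(im,cv2.COLOR_RGB2BGR))
    u0,v0,u1,v1=b
    c=cv2.resize(im[v0:v1,u0:u1],(400,400),interpolation=cv2.INTER_CUBIC)[...,::-1]
    L=c if n=="side" else cv2.hconcat([L,c])
cv2.imwrite("pics/crop1.png",L)
E
```

```text
t 8.2 pos [574.  142.  145.5] yaw -10.44 tilt 0.06 F [-0.23 -0.91 -2.61] w 8.9 grip 45.0
dp [-0.0015 -0.005   0.0978] spin -0.0002
```

View pics/crop1.png

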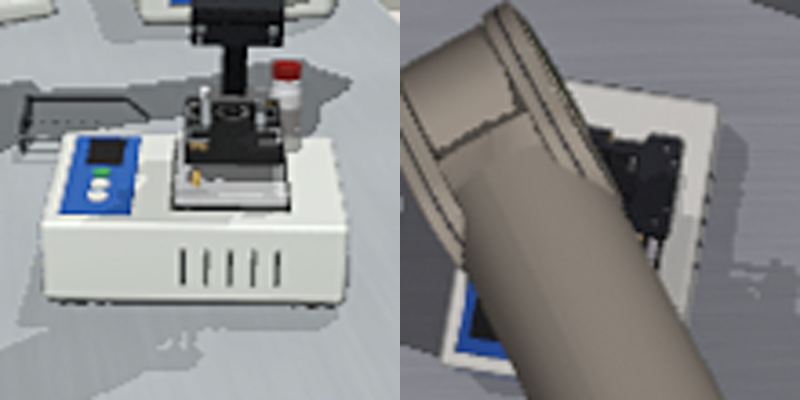

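The side view shows the plate hanging level over the deck, with the near pin (crop 195,178) under its hole (200,147). Correct y by 1.3 mm and lower slowly.

>>> carry_out:
  deltas:
    - {"hand": 5,"dp": [-0.001,-0.005,0],"spin": 0}
    - {"hand": 5,"dp": [-0.001,-0.005,0.01],"spin": 0}
    - {"hand": 5,"dp": [-0.001,-0.005,0.02],"spin": 0}
    - {"hand": 5,"dp": [-0.001,-0.005,0.03],"spin": 0}
    - {"hand": 5,"dp": [-0.001,-0.005,0.04],"spin": 0}
    - {"hand": 5,"dp": [-0.001,-0.005,0.05],"spin": 0}
    - {"hand": 5,"dp": [-0.001,-0.005,0.056],"spin": 0}
    - {"hand": 5,"dp": [-0.001,-0.005,0.056],"spin": 0}

```text
time: 9.1
ee_pos: [0.5739, 0.1441, 0.1314]
eef_rot: [0.996, -0.09, -0.0, 0.0]
ft_force: [0.7, 0.3, -4.1]
width: 0.0084
grip_force: 45.0
```

```bash
python3 g.py 573.8 143.3 121 -10.4
```

```text
t 9.1 pos [573.9 144.1 131.4] yaw -10.38 tilt 0.03 F [ 0.67  0.29 -4.1 ] w 8.4 grip 45.0
dp [0.0001 0.0033 0.0414] spin 0.0001
```

No contact load, and the underside is below the pin tops. Continue.

>>> carry_out:
  deltas:
    - {"hand": 5,"dp": [0,0.001,0.008],"spin": 0}
    - {"hand": 5,"dp": [0,0.001,0.016],"spin": 0}
    - {"hand": 5,"dp": [0,0.001,0.024],"spin": 0}
    - {"hand": 5,"dp": [0,0.001,0.03],"spin": 0}
    - {"hand": 5,"dp": [0,0.001,0.034],"spin": 0}
    - {"hand": 5,"dp": [0,0.001,0.036],"spin": 0}
    - {"hand": 5,"dp": [0,0.001,0.036],"spin": 0}

```text
time: 9.8
ee_pos: [0.5739, 0.1439, 0.1226]
eef_rot: [0.996, -0.09, -0.0, 0.0]
ft_force: [-0.7, -0.3, -3.4]
width: 0.0086
grip_force: 45.0
```

```bash
python3 g.py 573.8 143.3 121 -10.4
```

```text
t 9.8 pos [573.9 143.9 122.6] yaw -10.38 tilt 0.01 F [-0.65 -0.27 -3.44] w 8.6 grip 45.0
dp [-0.0001  0.0026  0.0064] spin 0.0001
```

>>> carry_out:
  deltas:
    - {"hand": 5,"dp": [0,0,0.003],"spin": 0}
    - {"hand": 5,"dp": [0,0,0.006],"spin": 0}
    - {"hand": 5,"dp": [0,0,0.009],"spin": 0}
    - {"hand": 5,"dp": [0,0,0.009],"spin": 0}
    - {"hand": 5,"dp": [0,0,0.009],"spin": 0}

```text
time: 10.3
ee_pos: [0.5735, 0.144, 0.1207]
eef_rot: [0.996, -0.09, -0.0, 0.0]
ft_force: [-6.2, -0.8, 1.7]
width: 0.0087
grip_force: 45.0
```

```bash
python3 g.py 573.8 143.3 121 -10.4
```

```text
t 10.3 pos [573.5 144.  120.7] yaw -10.37 tilt 0.05 F [-6.19 -0.76  1.74] w 8.7 grip 45.0
dp [ 0.0015  0.0024 -0.0011] spin 0.0002
```

Touching the deck, with a small side load from a pin. Relax it by -0.7 mm in x, then release.

>>> carry_out:
  deltas:
    - {"hand": 5,"dp": [-0.003,0,0.001],"spin": 0}
    - {"hand": 5,"dp": [-0.003,0,0.001],"spin": 0}
    - {"hand": 12,"dp": [-0.003,0,0.001],"spin": 0}
    - {"hand": 20,"dp": [-0.003,0,0.001],"spin": 0}
    - {"hand": 30,"dp": [-0.003,0,0.001],"spin": 0}
    - {"hand": 30,"dp": [-0.003,0,0.001],"spin": 0}
    - {"hand": 30,"dp": [-0.003,0,0.001],"spin": 0}
    - {"hand": 30,"dp": [-0.003,0,0.001],"spin": 0}
    - {"hand": 30,"dp": [-0.003,0,0.001],"spin": 0}
  force: 20

```text
time: 11.2
ee_pos: [0.5733, 0.1441, 0.1202]
eef_rot: [0.996, -0.09, 0.0, 0.0]
ft_force: [0.2, 0.3, -0.4]
width: 0.0296
grip_force: 0.0
```

```bash
python3 g.py 573.5 144 300 -10.4
```

```text
t 11.2 pos [573.3 144.1 120.2] yaw -10.38 tilt 0.01 F [ 0.21  0.33 -0.37] w 29.6 grip 0.0
dp [ 8.000e-04  2.000e-04 -7.193e-01] spin 0.0001
```

>>> carry_out:
  deltas:
    - {"hand": 30,"dp": [0,0,-0.05],"spin": 0}
    - {"hand": 30,"dp": [0,0,-0.15],"spin": 0}
    - {"hand": 30,"dp": [0,0,-0.3],"spin": 0}
    - {"hand": 60,"dp": [0,0,-0.5],"spin": 0}
    - {"hand": 80,"dp": [0,0,-0.68],"spin": 0}
    - {"hand": 80,"dp": [0,0.2,-0.76],"spin": 0}
    - {"hand": 80,"dp": [0,0.4,-0.76],"spin": 0}
    - {"hand": 80,"dp": [-0.1,0.6,-0.76],"spin": 0}
    - {"hand": 80,"dp": [-0.2,0.8,-0.76],"spin": 0}
    - {"hand": 80,"dp": [-0.3,1,-0.76],"spin": 0}
    - {"hand": 80,"dp": [-0.4,1,-0.76],"spin": 0}
    - {"hand": 80,"dp": [-0.5,1,-0.76],"spin": 0}
    - {"hand": 80,"dp": [-0.5,1,-0.76],"spin": 0}

```text
time: 12.5
ee_pos: [0.4034, -0.0794, 0.3118]
eef_rot: [0.996, -0.091, 0.001, 0.001]
ft_force: [0.0, 0.1, 0.3]
width: 0.0797
grip_force: 0.0
```

```bash
python3 g.py 533.5 -362 300 -18
python3 - <<'E'
from h import *
for n,b in (("side",(290,230,400,340)),("top",(205,145,315,255))):
    im=camera(n); cv2.imwrite(f"pics/{n}2.png",cv2.cvtColor(im,cv2.COLOR_RGB2BGR))
    u0,v0,u1,v1=b
    c=cv2.resize(im[v0:v1,u0:u1],(400,400),interpolation=cv2.INTER_CUBIC)[...,::-1]
    L=c if n=="side" else cv2.hconcat([L,c])
c=cv2.resize(cv2.imread("pics/top2.png")[160:220,380:440],(400,400),interpolation=cv2.INTER_CUBIC)
L=cv2.resize(cv2.hconcat([L,c]),(798,266),interpolation=cv2.INTER_AREA)
cv2.imwrite("pics/crop2.png",L)
E
```

```text
t 12.5 pos [403.4 -79.4 311.8] yaw -10.47 tilt 0.17 F [0.04 0.12 0.35] w 79.7 grip 0.0
dp [0.717  1.0169 0.0508] spin 0.0418
```

View pics/crop2.png

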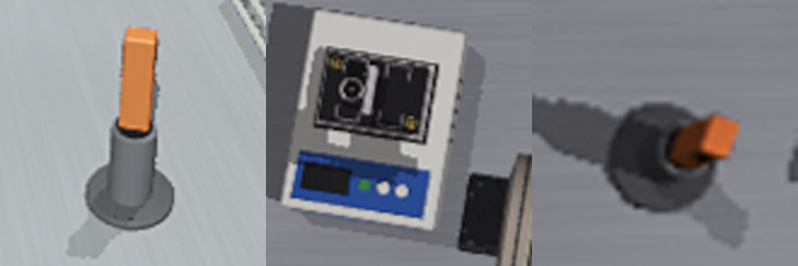

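The plate is seated on the deck, its ring at top-view crop (352,88) and both brass holes on the pins. The probe stands upright in its holder. Now measure the ring, the seating and the probe.

```bash
cat > m2.py <<'E'
from h import *
im=cv2.cvtColor(cv2.imread("pics/top2.png"),cv2.COLOR_BGR2RGB)
b=(222,157,262,210);a=crop(im,*b)
m=cv2.morphologyEx((a.max(2)<60).astype(np.uint8),cv2.MORPH_CLOSE,np.ones((5*S,5*S),np.uint8))
print("plate",rect("top",big(m)[0],*b[:2],0.112))
hsv=cv2.cvtColor(a,cv2.COLOR_RGB2HSV)
for t in (90,110,130):
  for c in big(a.min(2)>t)[:8]:
    r=rect("top",c,*b[:2],0.112)
    if 22<min(r[1]) and max(r[1])<36: print("ring",t,r)
print("spot px",proj("top",[.5792,.1700,.112]))
# probe, top
b=(390,165,440,215);a=crop(im,*b);hsv=cv2.cvtColor(a,cv2.COLOR_RGB2HSV).astype(int)
o=(hsv[...,0]<22)&(hsv[...,1]>130)&(hsv[...,2]>70)
print("V hist",np.histogram(hsv[...,2][o],bins=range(70,260,15)))
for t in (150,165,180,195):
  c=big(o&(hsv[...,2]>t))[0]; print("top face",t,cv2.contourArea(c)/64,rect("top",c,*b[:2],.176))
c=big(o)[0]; print("all",rect("top",c,*b[:2],.176))
# probe, side
s=cv2.cvtColor(cv2.imread("pics/side2.png"),cv2.COLOR_BGR2RGB)
b=(325,230,370,330);a=crop(s,*b);hsv=cv2.cvtColor(a,cv2.COLOR_RGB2HSV).astype(int)
o=(hsv[...,0]<22)&(hsv[...,1]>110)&(hsv[...,2]>80)
c=big(o)[0];r=cv2.minAreaRect(c); print("side orange",full(r[0],*b[:2]),np.array(r[1])/S,r[2])
bp=full(cv2.boxPoints(r),*b[:2]); print(bp)
for p in ((533.5,-362),(533,-364),(528,-358)): print(p,proj("side",[[p[0]/1e3,p[1]/1e3,.084],[p[0]/1e3,p[1]/1e3,.176],[p[0]/1e3,p[1]/1e3,.13]]).round(1).tolist(), proj("top",[[p[0]/1e3,p[1]/1e3,.0],[p[0]/1e3,p[1]/1e3,.176]]).round(1).tolist())
E
python3 m2.py
```

```text
plate (array([572.2, 153.9]), array([114. , 101.1]), 79.8)
spot px [[240.2189518  181.74451538]]
V hist (array([1963,  176,  156,  153,  151,  150,  213,  369, 1431,  978,   39,
          0]), array([ 70,  85, 100, 115, 130, 145, 160, 175, 190, 205, 220, 235, 250]))
top face 150 47.296875 (array([ 533.8, -364.7]), array([17.9, 24.1]), 66.59)
top face 165 44.609375 (array([ 533.9, -365.1]), array([17.3, 23.7]), 66.27)
top face 180 40.671875 (array([ 534. , -365.4]), array([16.5, 23. ]), 66.93)
top face 195 33.4921875 (array([ 533.7, -365.1]), array([15.3, 21.4]), 68.53)
all (array([ 533.7, -355.3]), array([41.5, 27.9]), 87.81)
side orange [346.48719978 262.53820801] [13.82763195 42.84146881] 4.48460578918457
[[337.91963768 283.35276031]
 [341.26946449 240.64245605]
 [355.05476189 241.7236557 ]
 [351.70493507 284.43395996]]
(533.5, -362) [[345.8, 279.8], [348.4, 242.8], [347.1, 261.8]] [[408.0, 195.6], [421.1, 190.5]]
(533, -364) [[345.8, 280.4], [348.4, 243.4], [347.1, 262.5]] [[408.6, 195.8], [421.8, 190.6]]
(528, -358) [[342.7, 278.8], [345.2, 241.9], [343.9, 260.9]] [[406.8, 197.3], [419.8, 192.4]]
```

The probe's top face is at (533.8, -364.7), and the side view suggests x ≈ 532.7; yaw is about -23°. Its foot and projected axis agree. Move above it.

```bash
python3 g.py 533.2 -364.5 270 -23
python3 - <<'E'
from h import *
im=cv2.imread("pics/top2.png");b=(222,157,262,210);a=crop(im,*b);g=a.min(2).astype(float)
yy,xx=np.mgrid[:g.shape[0],:g.shape[1]];P=full(np.c_[xx.ravel(),yy.ravel()],*b[:2]);X=ray("top",P,.112)[:,:2]*1000
c=np.array([579,170.2])
for i in range(6):
    d=np.hypot(*(X-c).T);m=(g.ravel()>85)&(d<17)&(d>9);q=X[m]
    A=np.c_[2*q,np.ones(len(q))];s=np.linalg.lstsq(A,(q**2).sum(1),rcond=None)[0];c=s[:2]
print("ring",c,np.sqrt(s[2]+c@c),m.sum()/64)
hsv=cv2.cvtColor(a,cv2.COLOR_BGR2HSV)
for c in big((hsv[...,1]>100)&(hsv[...,0]<35)&(hsv[...,2]>70))[:3]: print("brass",cv2.contourArea(c)/64,rect("top",c,*b[:2],.112))
E
```

```text
t 12.6 pos [405.5 -79.1 311.3] yaw -10.38 tilt 0.14 F [ 0.2   0.2  -0.51] w 80.0 grip 0.0
dp [0.7078 1.0306 0.1677] spin 0.0701
ring [580.08803794 169.8110997 ] 13.928017652659518 26.234375
brass 12.5234375 (array([613. , 191.6]), array([13.4, 12.2]), 83.73)
brass 0.03125 (array([615.7, 183.8]), array([0.8, 0.8]), 88.6)
```

>>> carry_out:
  deltas:
    - {"hand": 80,"dp": [0.1,0.15,0],"spin": 0.07}
    - {"hand": 80,"dp": [0.7,1,0],"spin": 0.07}
    - {"hand": 80,"dp": [0.7,1,0],"spin": 0.07}
    - {"hand": 80,"dp": [0.7,1,0],"spin": 0.07}
    - {"hand": 80,"dp": [0.7,1,0],"spin": 0.07}
    - {"hand": 80,"dp": [0.7,1,0],"spin": 0.07}
    - {"hand": 80,"dp": [0.7,1,0],"spin": 0.07}
    - {"hand": 80,"dp": [0.7,1,0],"spin": 0.07}
    - {"hand": 80,"dp": [0.7,1,0],"spin": 0.07}
    - {"hand": 80,"dp": [0.7,1,0],"spin": 0.07}

```text
time: 13.6
ee_pos: [0.5329, -0.355, 0.311]
eef_rot: [0.98, -0.198, 0.001, -0.0]
ft_force: [-0.2, -0.3, 0.5]
width: 0.0802
grip_force: 0.0
```

```bash
python3 g.py 533.2 -364.5 121 -23
```

```text
t 13.6 pos [ 532.9 -355.   311. ] yaw -22.85 tilt 0.06 F [-0.15 -0.27  0.47] w 80.2 grip 0.0
dp [0.0151 0.0348 0.7602] spin 0.0008
```

>>> carry_out:
  deltas:
    - {"hand": 80,"dp": [0.015,0.035,0],"spin": 0}
    - {"hand": 80,"dp": [0.015,0.035,0.1],"spin": 0}
    - {"hand": 80,"dp": [0.015,0.035,0.25],"spin": 0}
    - {"hand": 80,"dp": [0.015,0.035,0.4],"spin": 0}
    - {"hand": 80,"dp": [0.015,0.035,0.5],"spin": 0}
    - {"hand": 80,"dp": [0.015,0.035,0.6],"spin": 0}
    - {"hand": 80,"dp": [0.015,0.035,0.7],"spin": 0}
    - {"hand": 80,"dp": [0.015,0.035,0.76],"spin": 0}
    - {"hand": 80,"dp": [0.015,0.035,0.76],"spin": 0}
    - {"hand": 80,"dp": [0.015,0.035,0.76],"spin": 0}

```text
time: 14.6
ee_pos: [0.5328, -0.3666, 0.1214]
eef_rot: [0.98, -0.199, 0.001, 0.0]
ft_force: [0.6, -0.7, 0.2]
width: 0.0798
grip_force: 0.0
```

```bash
python3 g.py 533.2 -364.5 121 -23
python3 - <<'E'
from h import *
for n,b in (("side",(290,220,400,330)),("top",(365,140,475,250))):
    im=camera(n); u0,v0,u1,v1=b
    c=cv2.resize(im[v0:v1,u0:u1],(400,400),interpolation=cv2.INTER_CUBIC)[...,::-1]
    L=c if n=="side" else cv2.hconcat([L,c])
cv2.imwrite("pics/crop3.png",L)
E
```

```text
t 14.6 pos [ 532.8 -366.6  121.4] yaw -22.98 tilt 0.07 F [ 0.56 -0.69  0.16] w 79.8 grip 0.0
dp [-0.0017 -0.0083  0.0015] spin 0.0001
```

View pics/crop3.png

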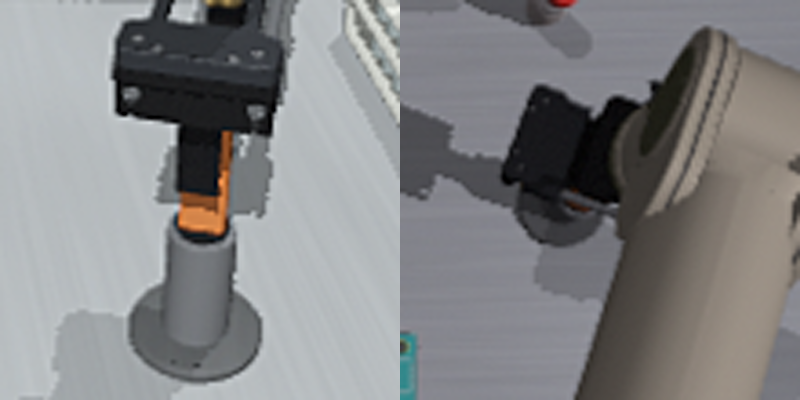

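The near finger (crop 198,160) is beside the orange handle, and the palm is clear of its top. Close.

>>> carry_out:
  deltas:
    - {"hand": 40,"dp": [0,-0.006,0],"spin": 0}
    - {"hand": 30,"dp": [0,-0.006,0],"spin": 0}
    - {"hand": 22,"dp": [0,-0.006,0],"spin": 0}
    - {"hand": 14,"dp": [0,-0.006,0],"spin": 0}
    - {"hand": 14,"dp": [0,-0.006,0],"spin": 0}
    - {"hand": 14,"dp": [0,-0.006,0],"spin": 0}
    - {"hand": 14,"dp": [0,-0.006,0],"spin": 0}
    - {"hand": 14,"dp": [0,-0.006,0],"spin": 0}
    - {"hand": 14,"dp": [0,-0.006,0],"spin": 0}
    - {"hand": 14,"dp": [0,-0.006,0],"spin": 0}
    - {"hand": 14,"dp": [0,-0.006,0],"spin": 0}
    - {"hand": 14,"dp": [0,-0.006,0],"spin": 0}
    - {"hand": 14,"dp": [0,-0.006,0],"spin": 0}
  force: 30

```text
time: 16.0
ee_pos: [0.533, -0.3649, 0.1202]
eef_rot: [0.98, -0.199, 0.0, 0.0]
ft_force: [-0.5, 0.4, -1.7]
width: 0.0198
grip_force: 29.9
```

```bash
python3 g.py 533.2 -364.5 270 -23
```

```text
t 16.0 pos [ 533.  -364.9  120.2] yaw -22.98 tilt 0.0 F [-0.52  0.37 -1.71] w 19.8 grip 29.9
dp [ 1.000e-04 -1.600e-03 -5.992e-01] spin 0.0001
```

>>> carry_out:
  deltas:
    - {"hand": 14,"dp": [0,0,-0.02],"spin": 0}
    - {"hand": 14,"dp": [0,0,-0.07],"spin": 0}
    - {"hand": 14,"dp": [0,0,-0.14],"spin": 0}
    - {"hand": 14,"dp": [0,0,-0.23],"spin": 0}
    - {"hand": 14,"dp": [0,0,-0.32],"spin": 0}
    - {"hand": 14,"dp": [0,0,-0.41],"spin": 0}
    - {"hand": 14,"dp": [0,0,-0.5],"spin": 0}
    - {"hand": 14,"dp": [0,0,-0.58],"spin": 0}
    - {"hand": 14,"dp": [0,0,-0.65],"spin": 0}
    - {"hand": 14,"dp": [0,0,-0.7],"spin": 0}
    - {"hand": 14,"dp": [0,0,-0.72],"spin": 0}
    - {"hand": 14,"dp": [0,0,-0.72],"spin": 0}

```text
time: 17.2
ee_pos: [0.5332, -0.3649, 0.3009]
eef_rot: [0.98, -0.199, 0.0, 0.0]
ft_force: [0.1, -0.0, -2.0]
width: 0.02
grip_force: 29.9
```

```bash
python3 g.py 540 -145 300 -23;python3 g.py 579.5 170.1 300 -16
```

```text
t 17.2 pos [ 533.2 -364.9  300.9] yaw -22.98 tilt 0.06 F [ 0.09 -0.02 -1.95] w 20.0 grip 29.9
dp [-0.3183 -0.8206  0.0029] spin 0.0001
t 17.2 pos [ 533.2 -364.9  300.9] yaw -22.98 tilt 0.06 F [ 0.09 -0.02 -1.95] w 20.0 grip 29.9
dp [-0.6649 -2.0426  0.0023] spin -0.0388
```

>>> carry_out:
  deltas:
    - {"hand": 14,"dp": [-0.01,-0.03,0],"spin": 0}
    - {"hand": 14,"dp": [-0.03,-0.09,0],"spin": 0}
    - {"hand": 14,"dp": [-0.06,-0.18,0],"spin": 0}
    - {"hand": 14,"dp": [-0.09,-0.28,0],"spin": 0}
    - {"hand": 14,"dp": [-0.13,-0.39,0],"spin": 0}
    - {"hand": 14,"dp": [-0.165,-0.5,0],"spin": 0}
    - {"hand": 14,"dp": [-0.2,-0.61,0],"spin": 0}
    - {"hand": 14,"dp": [-0.235,-0.72,0],"spin": 0}
    - {"hand": 14,"dp": [-0.27,-0.83,0],"spin": 0}
    - {"hand": 14,"dp": [-0.3,-0.91,0],"spin": 0}
    - {"hand": 14,"dp": [-0.32,-0.97,0],"spin": 0}
    - {"hand": 14,"dp": [-0.33,-1,0],"spin": 0}
    - {"hand": 14,"dp": [-0.33,-1,0],"spin": 0}

```text
time: 18.5
ee_pos: [0.5546, -0.1014, 0.3001]
eef_rot: [0.98, -0.198, -0.0, 0.0]
ft_force: [-0.4, -0.1, -1.4]
width: 0.0197
grip_force: 29.9
```

```bash
python3 g.py 579.5 170.1 300 -23
```

```text
t 18.5 pos [ 554.6 -101.4  300.1] yaw -22.89 tilt 0.0 F [-0.44 -0.07 -1.36] w 19.7 grip 29.9
dp [-3.3070e-01 -1.0392e+00  5.0000e-04] spin 0.0006
```

>>> carry_out:
  deltas:
    - {"hand": 14,"dp": [-0.01,-0.03,0],"spin": 0}
    - {"hand": 14,"dp": [-0.03,-0.09,0],"spin": 0}
    - {"hand": 14,"dp": [-0.06,-0.18,0],"spin": 0}
    - {"hand": 14,"dp": [-0.09,-0.28,0],"spin": 0}
    - {"hand": 14,"dp": [-0.13,-0.39,0],"spin": 0}
    - {"hand": 14,"dp": [-0.165,-0.5,0],"spin": 0}
    - {"hand": 14,"dp": [-0.2,-0.61,0],"spin": 0}
    - {"hand": 14,"dp": [-0.235,-0.72,0],"spin": 0}
    - {"hand": 14,"dp": [-0.27,-0.83,0],"spin": 0}
    - {"hand": 14,"dp": [-0.3,-0.91,0],"spin": 0}
    - {"hand": 14,"dp": [-0.32,-0.97,0],"spin": 0}
    - {"hand": 14,"dp": [-0.33,-1,0],"spin": 0}
    - {"hand": 14,"dp": [-0.33,-1,0],"spin": 0}

```text
time: 19.8
ee_pos: [0.5762, 0.1607, 0.3001]
eef_rot: [0.98, -0.199, -0.0, -0.0]
ft_force: [-1.1, -0.5, -1.1]
width: 0.0195
grip_force: 29.9
```

```bash
python3 g.py 579.5 170.1 240 -23
```

```text
t 19.8 pos [576.2 160.7 300.1] yaw -22.91 tilt 0.02 F [-1.06 -0.47 -1.08] w 19.5 grip 29.9
dp [-0.0023 -0.0397  0.2402] spin 0.0005
```

>>> carry_out:
  deltas:
    - {"hand": 14,"dp": [-0.002,-0.04,0],"spin": 0}
    - {"hand": 14,"dp": [-0.002,-0.04,0.05],"spin": 0}
    - {"hand": 14,"dp": [-0.002,-0.04,0.12],"spin": 0}
    - {"hand": 14,"dp": [-0.002,-0.04,0.19],"spin": 0}
    - {"hand": 14,"dp": [-0.002,-0.04,0.24],"spin": 0}
    - {"hand": 14,"dp": [-0.002,-0.04,0.26],"spin": 0}
    - {"hand": 14,"dp": [-0.002,-0.04,0.26],"spin": 0}
    - {"hand": 14,"dp": [-0.002,-0.04,0.26],"spin": 0}

```text
time: 20.6
ee_pos: [0.58, 0.1693, 0.2358]
eef_rot: [0.98, -0.199, 0.0, -0.0]
ft_force: [0.1, 0.8, -0.7]
width: 0.0198
grip_force: 29.9
```

```bash
python3 g.py 579.5 170.1 220 -23
python3 - <<'E'
from h import *
for n,b in (("side",(275,110,355,220)),("top",(200,130,280,240))):
    im=camera(n); cv2.imwrite(f"pics/{n}4.png",im[...,::-1]); u0,v0,u1,v1=b
    c=cv2.resize(im[v0:v1,u0:u1],(400,550),interpolation=cv2.INTER_CUBIC)[...,::-1]
    L=c if n=="side" else cv2.hconcat([L,c])
cv2.imwrite("pics/crop4.png",L)
s=read_state()['ee_pos']
for q in ([.5795,.1701,.112],s-[0,0,.108],s-[0,0,.04]): print((proj("side",q)[0]-[275,110])*5)
E
```

```text
t 20.6 pos [580.  169.3 235.8] yaw -22.99 tilt 0.05 F [ 0.11  0.78 -0.72] w 19.8 grip 29.9
dp [-0.0033 -0.0021  0.0632] spin 0.0001
[218.34408276 286.30624331]
[219.99325115 264.04611857]
[222.24301933 165.03748097]
```

View pics/crop4.png

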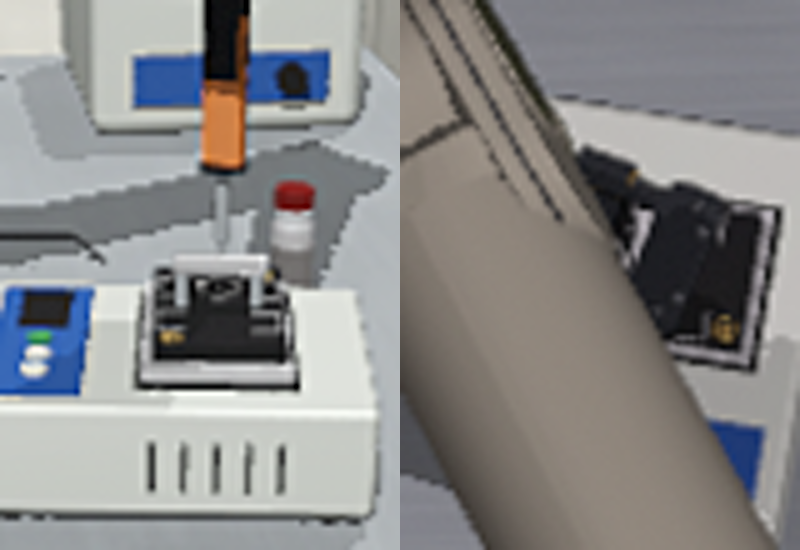

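The probe hangs upright: stem at crop x ≈ 221, ring beneath at (219,288). Descend slowly to the expected contact height, TCP z ≈ 0.220.

>>> carry_out:
  deltas:
    - {"hand": 14,"dp": [-0.001,-0.001,0.01],"spin": 0}
    - {"hand": 14,"dp": [-0.001,-0.001,0.025],"spin": 0}
    - {"hand": 14,"dp": [-0.001,-0.001,0.04],"spin": 0}
    - {"hand": 14,"dp": [-0.001,-0.001,0.05],"spin": 0}
    - {"hand": 14,"dp": [-0.001,-0.001,0.058],"spin": 0}
    - {"hand": 14,"dp": [-0.001,-0.001,0.058],"spin": 0}
    - {"hand": 14,"dp": [-0.001,-0.001,0.058],"spin": 0}

```text
time: 21.4
ee_pos: [0.5797, 0.1696, 0.2207]
eef_rot: [0.98, -0.199, 0.0, 0.0]
ft_force: [-0.1, 0.7, -0.7]
width: 0.02
grip_force: 29.9
```

```bash
python3 g.py 579.5 170.1 216 -23
```

```text
t 21.4 pos [579.7 169.6 220.7] yaw -22.98 tilt 0.01 F [-0.05  0.66 -0.74] w 20.0 grip 29.9
dp [-0.0014 -0.0017  0.0189] spin 0.0001
```

>>> carry_out:
  deltas:
    - {"hand": 14,"dp": [0,0,0.005],"spin": 0}
    - {"hand": 14,"dp": [0,0,0.01],"spin": 0}
    - {"hand": 14,"dp": [0,0,0.01],"spin": 0}
    - {"hand": 14,"dp": [0,0,0.01],"spin": 0}

```text
time: 21.8
ee_pos: [0.5797, 0.1696, 0.2184]
eef_rot: [0.98, -0.199, 0.0, -0.0]
ft_force: [0.2, -0.1, 0.1]
width: 0.0196
grip_force: 29.9
```

```bash
python3 g.py 579.5 170.1 216 -23
```

```text
t 21.8 pos [579.7 169.6 218.4] yaw -22.98 tilt 0.02 F [ 0.22 -0.09  0.13] w 19.6 grip 29.9
dp [-0.0016 -0.0013  0.0094] spin 0.0001
```

>>> carry_out:
  deltas:
    - {"hand": 14,"dp": [0,0,0.003],"spin": 0}
    - {"hand": 14,"dp": [0,0,0.006],"spin": 0}
    - {"hand": 14,"dp": [0,0,0.006],"spin": 0}
    - {"hand": 14,"dp": [0,0,0.006],"spin": 0}
    - {"hand": 14,"dp": [0,0,0.006],"spin": 0}

```text
time: 22.3
ee_pos: [0.5797, 0.1696, 0.2168]
eef_rot: [0.98, -0.199, 0.0, -0.0]
ft_force: [0.2, 0.5, 0.2]
width: 0.0196
grip_force: 29.9
```

```bash
python3 g.py 579.5 170.1 216 -23
python3 - <<'E'
from h import *
f=[]
for i in range(12): camera("side"); s=read_state(); f.append(np.r_[s['ft_force'],s['ee_pos'][2]*1000])
print(np.mean(f,0),np.std(f,0))
E
```

```text
t 22.3 pos [579.7 169.6 216.8] yaw -22.98 tilt 0.01 F [0.22 0.49 0.23] w 19.6 grip 29.9
dp [-0.0015 -0.0015  0.0031] spin 0.0001
[  0.41538221   0.38749311   1.03161119 216.72342204] [0.40693685 0.35091071 0.54108279 0.02233864]
```

Net contact ≈ 2.1 N with about 3.3 mm of travel. Press 0.6 mm further and verify.

>>> carry_out:
  deltas:
    - {"hand": 14,"dp": [0,-0.001,0.0025],"spin": 0}
    - {"hand": 14,"dp": [0,-0.001,0.0025],"spin": 0}
    - {"hand": 14,"dp": [0,-0.001,0.0025],"spin": 0}
    - {"hand": 14,"dp": [0,-0.001,0.0025],"spin": 0}
    - {"hand": 14,"dp": [0,-0.001,0.0025],"spin": 0}

```text
time: 23.4
ee_pos: [0.5797, 0.1698, 0.2161]
eef_rot: [0.98, -0.199, 0.0, 0.0]
ft_force: [1.0, 0.9, 1.7]
width: 0.0197
grip_force: 29.9
```

Run:
```python
from h import *
f=[]
for i in range(20): im=camera("side"); s=read_state(); f.append(np.r_[s['ft_force'],s['ee_pos']*1000])
print(np.mean(f,0).round(2),s['time'],s['grip_force'])
cv2.imwrite("pics/crop5.png",cv2.resize(im[110:220,265:365],None,fx=5,fy=5,interpolation=cv2.INTER_CUBIC)[...,::-1])
```

```text
[ 2.4000e-01 -1.8000e-01  1.4800e+00  5.7972e+02  1.6977e+02  2.1605e+02] 24.4 29.937399075133726
```

View pics/crop5.png

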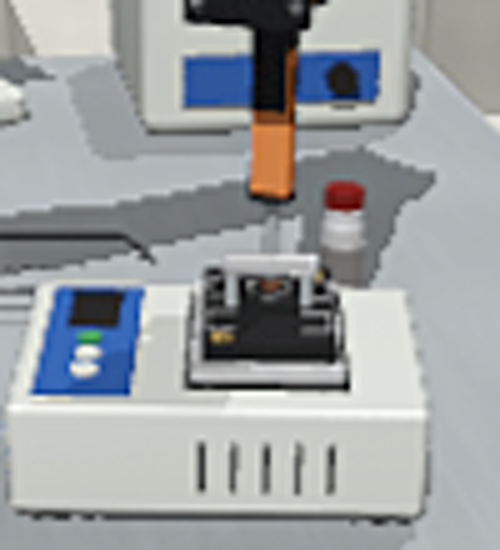

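The copper head is visible inside the ring at crop (269,286), the probe is upright, and the plate lies flat. Contact force is about 2.6 N (1.5 + 1.1). Hand in.

```bash
python3 -c "
from bench import *
print(close_job())"
```

```text
the job is handed in; nothing more can be done
None
```

I seated the plate flush on the deck over both pins and handed the job in at about 24 s, still holding the thermometer upright in the ring at roughly 2.6 N with the head about 4 mm in; the judge's result was not shown.

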